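# Snap the end cap onto a coil with the seating tool

## Task

Fit the white end cap to the coil that is clamped in the bench nest: lay the cap loosely in the coil's mouth on its four spring tongues, then take the cup-shaped seating tool, set it over the cap's boss and press the cap squarely down until all four tongues click over it and it sits fully home. Stop as soon as it is home: the coil is held only by the grip of its clamp and must not be driven down through it. Then stand the tool upright on the bench, clear of the nest, and leave the finished coils, the meter and the solder reel where they are.

Things in the scene. Friction and masses are not known exactly. Their poses are not given: they have to be found in the camera images.
- nest: The fixed nest: a 150 mm square steel plate, 12 mm thick, with an aluminium clamp ring 116 mm across whose top is 46 mm above the bench, split on its -x side. It grips the lower end of the coil, an upright black cylinder 84 mm wide and 88 mm long. Origin under the plate's centre, on the coil's axis; z up. Above about 36 N of downward push the coil starts to slide down in the ring; below that it stays put.
- mouth (a point): Centre of the clamped coil's open mouth, level with its rim, 108 to 120 mm above the bench (the coil is clamped a little higher or lower each time); axes as nest. The bore is 66 mm wide and 24 mm deep; the flat white rim round it (radius 33 to 42 mm) is the seat for the cap's flange.
- noses (a point): Point on the coil's axis 7.2 mm above mouth, where the noses of four spring-steel tongues reach in to radius 37 mm. They are 14 mm wide, stand at 45, 135, 225, 315 degrees from x, rise to 13 mm above the rim (radius 39.5 mm there) and yield outward. The push to get the cap past them grows to 14 to 26 N about 1 mm above home, then drops: they click over the flange and the cap stops hard on the rim.
- cap_flange (a point): Centre of the underside of the white cap's flange (a disc 6 mm thick, 80 mm wide at its top, tapering to 74 mm below), which seats on the rim; z along the cap's axis, towards the boss. Below it a spigot 18 mm long, 62 mm wide narrowing to 54 mm; the cap stands on it on the bench. Laid loosely on the tongues, this point is 6 to 10 mm above mouth; fully home, level with it. Cap about 90 g.
- cap_boss (a point): Centre of the cap's round boss, 20 mm above cap_flange, same axes. The boss is 30 mm wide and 28 mm tall, from the flange's top face 14 mm below this point to 14 mm above it, with two flat screws 3 mm high on top. It is the place to grip the cap.
- tool_grip (a point): Centre of the seating tool's square black handle: 30 x 30 mm (flats across x and y), 25 mm up and down from this point; z up along the tool. Below it is the aluminium head, 60 mm wide, 44 mm tall, a cup open downward with 48 mm bore, 36 mm deep. The tool is 94 mm tall, about 0.32 kg, and stands on the cup's rim on the bench.
- tool_nose (a point): Centre of the open lower rim of the seating tool's cup, 69 mm below tool_grip, same axes. This rim (48 to 60 mm wide) bears on the cap's flange around the boss.
- coil_a: A finished coil with its cap on, 84 mm wide, 122 mm tall, standing on the bench; origin at the centre of its underside. Not to be disturbed.
- coil_b: Another finished coil, like coil_a. Not to be disturbed.
- meter: A yellow multimeter lying on the bench, 92 x 190 x 46 mm; origin under its centre. Not to be disturbed.
- reel: A reel of solder 56 mm wide and 50 mm tall, standing on the bench; origin at the centre of its underside. Not to be disturbed.
There are look-alikes about, which are no part of the job. Leave any orange or pink look-alike of the part that bears cap_flange alone.

How it is judged:
By the outcome, as a careful person would: the job done as asked, in the order asked, and still so for the second after the job is handed in, with the robot touching nothing.
It also fails if it takes over 64 s, if anything falls off the work surface, if the arm or the gripper's body presses on something with over 40 N, if the wrist force passes 120 N, or if a joint passes its speed limit or range.

## Robot

A 7-joint arm with a two-finger parallel gripper is mounted at the origin on the work surface. World frame = base frame: x ahead of the robot, y to its left, z up, the work surface at z = 0. Lengths are in mm, angles in rad, forces in N, time in s.
With the tool pointing down it reaches from about 350 to 900 mm from the base axis. Payload 7.2 kg.
Tool frame: the origin (TCP) lies at the very end of the fingers, on their centre line; the grasp point (between the pads) lies 19 mm behind it (bot.grip_depth is the distance from the TCP to the grasp point, in mm); z points along the fingers, y is the line along which they close (so a half turn about z gives the same grasp; the last joint's range is limited). The gripper opens to 88 mm and grips with 3 to 60 N. Pads are 20 mm wide; open, the fingers measure 115 mm over their backs; the gripper's body (75 mm by 178 mm) begins 61 mm behind the grasp point.
Start: joints at [1.174, 0.411, -0.013, 1.596, 0.006, 1.134, -0.082], TCP at [201.806, -591.527, 198.453] pointing down, gripper open.
Joint ranges: [-2.95, 2.95], [-0.29, 1.99], [-1.47, 1.44], [0.14, 2.54], [-1.03, 4.17], [0.13, 1.85], [-2.86, 2.86]. Speed limits (rad/s): [2.39, 2.39, 3.01, 3.01, 3.14, 3.14, 3.14].

## Interface

Orientations are given as a 3x3 rotation matrix whose columns are the frame's x, y, z axes.
In Python, from workcell import bot, cams, job gives the robot as it stands.
- The arm moves only by the tool drive_tool, never from a script. Its argument "targets" is text: rows parted by semicolons, each of 7 numbers parted by spaces: the turn, a rotation vector about the tool's x, y, z in degrees, then the shift along the tool's x, y, z in m, then the gripper command: -1 is shut, 1 is fully open, values between are in proportion. In form: wx wy wz x y z hand; .... A call has 1 to 10 rows; each row shifts and turns the commanded pose from where the row before left it, along the tool's axes as they then stand; what a row does not reach is not made up. A row lasts 1/10 s, in which the tool goes at most 50 mm and 8.59 degrees, less where a joint would pass 70% of its speed; a pose out of reach is approached as far as the arm can. A call is refused whole if a number of a shift passes 0.05 or a number of a turn 8.59, either way. A call with a gripper value outside its range is refused whole. The fingers move at their own pace and stop on an object; "grip_force" is the grip in N (left out, the last holds). Time passes only in rows, so rows that do not move let the fingers close. It gives the time, the measured TCP pose, the force, the opening and the grip force at its end, in the units of the state.
- bot.sense(): the state, without advancing time (a new reading comes with each control period).
- cams.camera(name): name is "scene" or "top" or "wrist"; returns a dict with "color" (400x640x3 uint8, red, green, blue), "fx", "fy", "cx", "cy" (pixels), "dist" ([k1, k2, p1, p2, k3] as OpenCV has them; the pictures are not rectified), "world_to_cam" (4x4, takes a point from world to camera coordinates). Camera axes: x right, y up, looking along -z (the intrinsics and any distortion apply to the point x, -y, -z); pixel columns grow to the right and rows downward; lengths in mm; the calibration is good to about 2 mm. A picture is of the moment at which its call begins. There is no depth.
- job.hand_in(): hands the job in; it is judged then, once.
The state is a dict: "time": time; "q": joint angles; "dq": joint speeds; "joint_torque": joint torques, N m; "tcp_pos": TCP position; "tool_rot": TCP orientation; "force": force on the tool from outside, world axes, zero at the start; "torque": the same for the moment, N m; "finger_gap": opening from 0.0 (shut) to 1.0 (fully open); "grasp_force": force on a finger pad.
Only numpy, scipy, OpenCV 4.12 (cv2) and the standard library are available. Lean on these libraries where they do the work, as an engineer would, in place of code of your own. Each camera call takes 0.05 s, during which the arm holds its last target. There are 200 camera calls.

## Working session

There is one attempt and no reset: what is moved stays moved. The work goes in short steps, Python scripts to look and compute and a tool call to move; the robot and the scene stay as the last step left them, time stands still between calls to the robot, and variables do not carry over. Pictures are saved under pics/ and viewed, at most 10 in all, crops included, and the job is handed in when it is done.

Besides the shell and the picture viewer there is one more tool, called after "Request:" as name(argument=value, ...) on one line, values as JSON. drive_tool: Moves the arm, as the interface text tells. Its arguments: {"type":"object","properties":{"targets":{"type":"string"},"grip_force":{"type":"number"}},"required":["targets"]}

```bash
mkdir -p pics
cat > h.py <<'E'
import numpy as np, cv2, pickle
from workcell import bot,cams,job
def snap(n,tag):
    c=cams.camera(n); cv2.imwrite(f'pics/{tag}.png',c['color'][:,:,::-1]); pickle.dump(c,open(f'pics/{tag}.pkl','wb')); return c
def load(tag): return pickle.load(open(f'pics/{tag}.pkl','rb'))
def K(c): return np.array([[c['fx'],0,c['cx']],[0,c['fy'],c['cy']],[0,0,1.]])
def ray(c,u,v):
    x,y=cv2.undistortPoints(np.array([[[u,v]]],float),K(c),np.array(c['dist'],float))[0,0]
    T=np.array(c['world_to_cam']); R=T[:3,:3]; return -R.T@T[:3,3], R.T@np.array([x,-y,-1.])
def atz(c,u,v,z):
    o,d=ray(c,u,v); return o+d*(z-o[2])/d[2]
def proj(c,P):
    T=np.array(c['world_to_cam']); p=np.atleast_2d(P)@T[:3,:3].T+T[:3,3]; p=p*[1,-1,-1]
    return cv2.projectPoints(p.reshape(-1,1,3),np.zeros(3),np.zeros(3),K(c),np.array(c['dist'],float))[0][:,0]
E
python3 - <<'E'
from h import *
a=snap('scene','s0');b=snap('top','t0')
s=bot.sense();print(s)
for c in (a,b): print(ray(c,320,200))
E
```

```text
{'time': 0.1, 'q': array([ 1.1738262 ,  0.41181636, -0.01271355,  1.59689521,  0.00560668,
        1.13432845, -0.08221584]), 'dq': array([ 2.59366605e-04, -2.88206619e-03,  5.60766375e-05, -3.06584560e-03,
        6.06925829e-04,  8.96006074e-04, -6.39491026e-05]), 'joint_torque': array([ 3.17718637e-03, -5.89107084e+01,  6.43966366e-01, -2.91711420e+01,
       -5.37687249e-02,  1.44834773e-02,  1.11377690e-04]), 'tcp_pos': array([ 201.61014006, -591.09616379,  197.72207793]), 'tool_rot': array([[ 9.46436172e-01,  3.22890485e-01, -5.53823530e-04],
       [ 3.22890943e-01, -9.46435287e-01,  1.29853651e-03],
       [-1.04873048e-04, -1.40780653e-03, -9.99999004e-01]]), 'force': array([-0.58552315,  0.7433147 ,  0.07423583]), 'torque': array([ 0.05271715,  0.01081206, -0.01648998]), 'grasp_force': 0.0, 'finger_gap': 0.9981773243213004}
(array([1098.15742457,  469.076695  , 1048.25142658]), array([-0.42511226, -0.42754565, -0.79788878]))
(array([ 508.92833764,  -43.35617437, 1392.18681977]), array([ 0.06479244,  0.00593257, -0.99790453]))
```

View pics/s0.png

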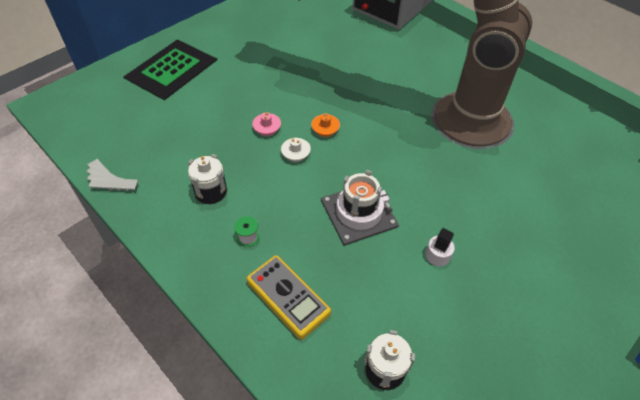

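View pics/t0.png

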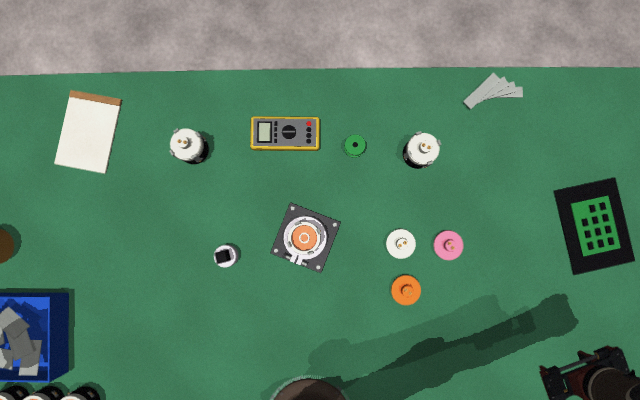

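Cap candidates in the top view are white (401,244), pink (448,245) and orange (406,290), plus the seated caps on the finished coils at (187,145) and (422,150). I choose the loose white one at (401,244). The tool is at (225,256) and the nest is around (305,238). Next I check these in a close crop.

Run:
```python
from h import *
a=load('s0')['color'][:,:,::-1];b=load('t0')['color'][:,:,::-1]
r=lambda im,x,y,w,h,s:cv2.resize(im[y:y+h,x:x+w],None,fx=s,fy=s,interpolation=cv2.INTER_CUBIC)
A=np.hstack([r(b,265,195,80,80,5),r(b,375,220,55,55,400/55)[:400,:400]])
B=np.hstack([r(b,205,236,40,40,5),r(a,320,160,90,60,200/60)[:200,:300],r(a,415,222,60,40,5)])
cv2.imwrite('pics/c1.png',np.vstack([A,B]))
print(A.shape,B.shape)
```

```text
(400, 800, 3) (200, 800, 3)
```

View pics/c1.png

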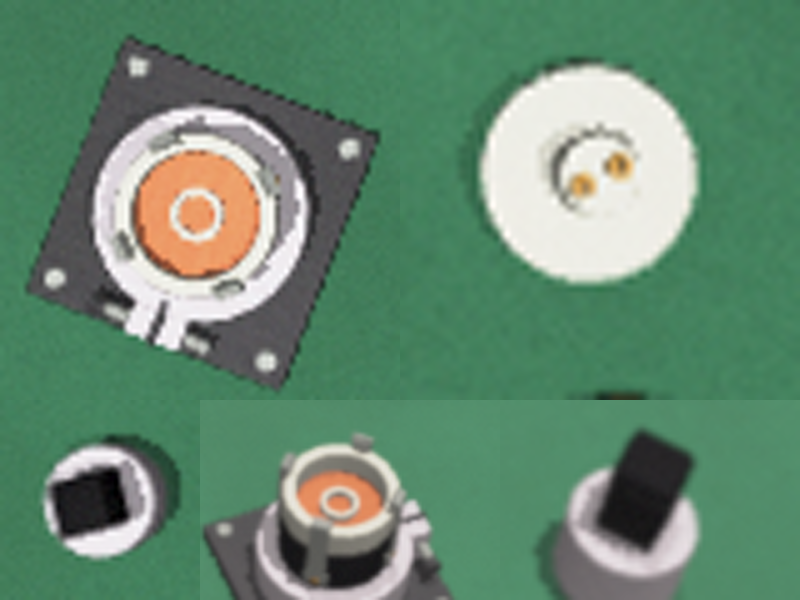

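Crop contents:
- The white cap has a plain flange centred at about (587,173).
- The nest has plate corners (128,38), (380,133), (282,388), (28,290), with the split at lower left and the mouth at about (197,214).
- The tool has its head centre at (101,501) and its handle top at (90,503).

Run:
```python
from h import *
a=load('s0');b=load('t0')
f=lambda U,V,s,ox,oy:((U+.5)/s-.5+ox,(V+.5)/s-.5+oy)
np.set_printoptions(precision=1,suppress=True)
cap=atz(b,*f(187,173,400/55,375,220),24);print('cap',cap)
P=np.array([atz(b,*f(u,v,5,265,195),12) for u,v in [(128,38),(380,133),(282,388),(28,290)]])
print('nest',P,P.mean(0),np.linalg.norm(np.roll(P,-1,0)-P,axis=1))
e=np.roll(P,-1,0)-P;print(np.degrees(np.arctan2(e[:,1],e[:,0])))
sp=atz(b,*f(156,335,5,265,195),46);print('split',sp)
o1,d1=ray(b,*f(197,214.5,5,265,195));o2,d2=ray(a,*f(139,90,200/60,320,160))
t=np.linalg.lstsq(np.c_[d1,-d2],o2-o1,rcond=None)[0];print('mouth',o1+d1*t[0],o2+d2*t[1])
print('tool head',atz(b,*f(101,101,5,205,236),44))
for q in[(52,88),(118,68),(129,122),(63,138)]:print(atz(b,*f(*q,5,205,236),94))
# scene check of predictions
n=P.mean(0);
for z in(108,114,120):
  th=np.linspace(0,2*np.pi,60);c=np.c_[n[0]+42*np.cos(th),n[1]+42*np.sin(th),z+0*th]
  q=proj(a,c);q=(q-[320,160]+.5)*(200/60)+[200,400];r=proj(b,c);r=(r-[265,195]+.5)*5
  print(z,q.min(0),q.max(0),r.min(0),r.max(0))
```

```text
cap [ 477.6 -251.4   24. ]
nest [[593.4  46.8  12. ]
 [539.7 -90.9  12. ]
 [401.3 -35.7  12. ]
 [456.  102.6  12. ]] [497.6   5.7  12. ] [147.8 149.  148.7 148.3]
[-111.3  158.3   68.4  -22.1]
split [432.8  30.9  46. ]
mouth [497.2   6.  108.5] [498.6   4.3 108.4]
tool head [449.8 220.9  44. ]
[458.9 236.5  94. ]
[468.9 202.3  94. ]
[441.1 196.7  94. ]
[433.2 230.8  94. ]
108 [282.9 446. ] [400.9 538.4] [115.8 131.5] [280.7 296.8]
114 [283.4 440.7] [401.8 533.2] [115.  131.2] [280.7 297.3]
120 [283.8 435.3] [402.7 527.9] [114.1 131. ] [280.6 297.8]
```

Request:
drive_tool(targets="0 0 0 0.0185 -0.0116 0 0.2;0 0 0 0.0185 -0.0116 0 0.2;0 0 0 0.0185 -0.0116 0 0.2;0 0 0 0.0185 -0.0116 0 0.2;0 0 0 0.0185 -0.0116 0 0.2;0 0 0 0.0185 -0.0116 0 0.2;0 0 0 0.0185 -0.0116 0 0.2;0 0 0 0.0185 -0.0116 0 0.2;0 0 0 0.0185 -0.0116 0 0.2;0 0 0 0.0185 -0.0116 0 0.2")

```text
time: 1.1
tcp_pos: [339.8, -421.1, 198.1]
tool_rot: [[0.946, 0.323, -0.0], [0.323, -0.946, 0.0], [-0.0, -0.001, -1.0]]
force: [0.2, 0.3, -0.3]
finger_gap: 0.604
grasp_force: 0.0
```

Request:
drive_tool(targets="0 0 0 0.0185 -0.0116 0 0.2;0 0 0 0.0185 -0.0116 0 0.2;0 0 0 0.0185 -0.0116 0 0.2;0 0 0 0.0185 -0.0116 0 0.2;0 0 0 0.0185 -0.0116 0 0.2;0 0 0 0.0185 -0.0116 0 0.2;0 0 0 0.0185 -0.0116 0 0.2;0 0 0 0.0185 -0.0116 0 0.2;0 0 0 0.0185 -0.0116 0 0.2;0 0 0 0.0185 -0.0116 0 0.2")

```text
time: 2.1
tcp_pos: [477.3, -251.7, 198.1]
tool_rot: [[0.946, 0.323, -0.001], [0.323, -0.946, 0.0], [-0.001, -0.0, -1.0]]
force: [-0.2, 0.2, 0.1]
finger_gap: 0.598
grasp_force: 0.0
```

Request:
drive_tool(targets="0 0 0 0 0 0 0.2;0 0 0 0 0 0 0.2;0 0 0 0 0 0 0.2")

```text
time: 2.4
tcp_pos: [476.1, -253.6, 198.2]
tool_rot: [[0.947, 0.322, -0.001], [0.322, -0.947, -0.0], [-0.001, 0.0, -1.0]]
force: [0.2, -0.1, -0.4]
finger_gap: 0.601
grasp_force: 0.0
```

Run:
```python
from h import *
c=snap('wrist','w1');s=bot.sense();print(s['tcp_pos'],s['tool_rot'],s['finger_gap'])
print(proj(c,[[477.6,-251.4,24],[477.6,-251.4,52]]))
im=cv2.imread('pics/w1.png')
```

```text
[ 476.13625633 -253.64428273  198.29264713] [[ 9.46990031e-01  3.21262237e-01 -6.75366499e-04]
 [ 3.21262059e-01 -9.46990264e-01 -3.59611674e-04]
 [-7.55095150e-04  1.23579038e-04 -9.99999707e-01]] 0.6021291807637749
[[318.05230736 180.96596645]
 [317.9008324  185.85484903]]
```

View pics/w1.png

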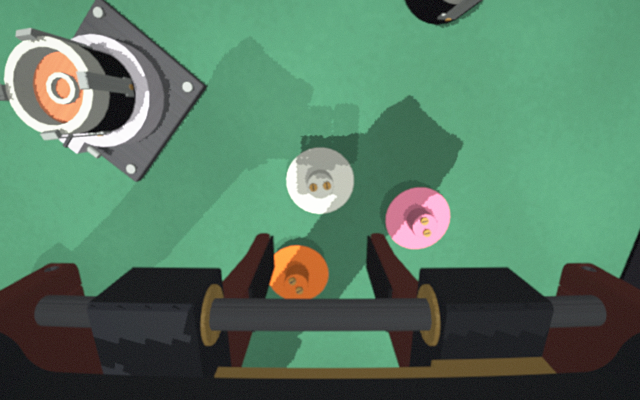

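The wrist view has the white cap centred at (320,181) where I predicted (318,181), with pink at (418,218) and orange at (297,272) off to the sides. I descend on the white cap.

Request:
drive_tool(targets="0 0 0 0.0017 -0.0005 0.02 0.2;0 0 0 0 0 0.025 0.2;0 0 0 0 0 0.025 0.2;0 0 0 0 0 0.025 0.2;0 0 0 0 0 0.025 0.2;0 0 0 0 0 0.02 0.2;0 0 0 0 0 0.015 0.2;0 0 0 0 0 0.01 0.2;0 0 0 0 0 0.004 0.2;0 0 0 0 0 0 0.2")

```text
time: 3.45
tcp_pos: [478.2, -251.8, 29.3]
tool_rot: [[0.947, 0.322, -0.0], [0.322, -0.947, 0.0], [-0.0, -0.0, -1.0]]
force: [-0.1, 0.1, -0.0]
finger_gap: 0.597
grasp_force: 0.0
```

Request:
drive_tool(targets="0 0 0 0 0 0 -0.2;0 0 0 0 0 0 -0.3;0 0 0 0 0 0 -1;0 0 0 0 0 0 -1;0 0 0 0 0 0 -1;0 0 0 0 0 0 -1", grip_force=15)

```text
time: 4.05
tcp_pos: [478.6, -251.4, 29.6]
tool_rot: [[0.946, 0.323, 0.0], [0.323, -0.946, -0.0], [0.0, 0.0, -1.0]]
force: [0.3, -0.1, -0.1]
finger_gap: 0.094
grasp_force: 0.0
```

Run:
```python
from h import *
c=snap('wrist','w2');d=snap('scene','s2');s=bot.sense();print(s['tcp_pos'],s['finger_gap'],s['grasp_force'])
e=cv2.resize(cv2.imread('pics/s2.png')[80:200,220:380],(533,400))
w=cv2.resize(cv2.imread('pics/w2.png')[180:400,120:520],(364,200))
o=np.zeros((600,533,3),np.uint8);o[:400]=e;o[400:,:364]=w
cv2.imwrite('pics/c2.png',o)
```

```text
[ 478.52676172 -251.45529737   29.46116145] 0.01981232985937789 0.0
```

View pics/c2.png

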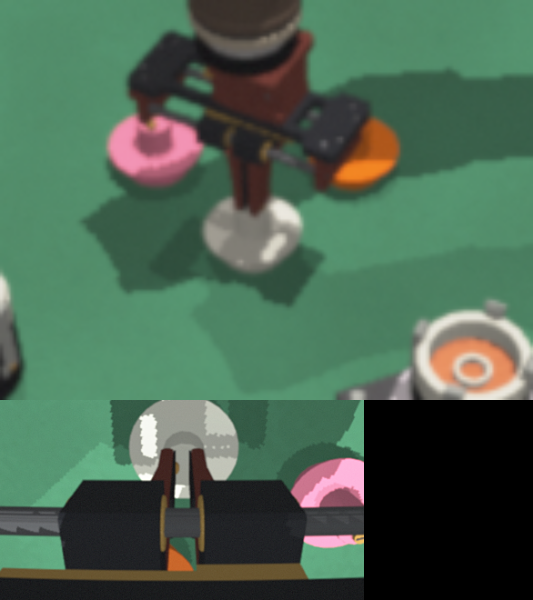

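Run:
```python
from h import *
np.set_printoptions(precision=1,suppress=True)
s=bot.sense();t=s['tcp_pos'];a=load('s2');c=load('w2');c1=load('w1')
print('scene cap',atz(a,295.9,149.6,24),'proj tcp',(proj(a,t)-[220,80])*3.333,'wrist proj tcp', proj(c,t), (proj(c,t)-[120,180])*.91+[0,400])
print('wrist2 cap flange',atz(c,120+184/.91,180+45/.91,24), 'w1',atz(c1,320,181,24))
T=np.array(c['world_to_cam']);print('cam in tool',s['tool_rot'].T@(-T[:3,:3].T@T[:3,3]-t))
# orange/pink check
for z in(24,):print('pink scene',atz(a,220+155/3.333,80+150/3.333,z))
```

```text
scene cap [ 480.6 -249.4   24. ] proj tcp [[253.  224.8]] wrist proj tcp [[318.9 236.2]] [[181.  451.1]]
wrist2 cap flange [ 481.7 -252.6   24. ] w1 [ 478.3 -253.6   24. ]
cam in tool [  72.1    0.7 -185.5]
pink scene [ 477.7 -376.8   24. ]
```

Run:
```python
from h import *
w=cv2.imread('pics/w2.png')[175:305,230:410]
s=cv2.imread('pics/s2.png')[110:170,270:325]
w=cv2.resize(w,(720,520)) ; s=cv2.resize(s,(275,300),interpolation=cv2.INTER_CUBIC)
w[220:520,445:720]=s
cv2.imwrite('pics/c3.png',w)
```

```text
(no output)
```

View pics/c3.png

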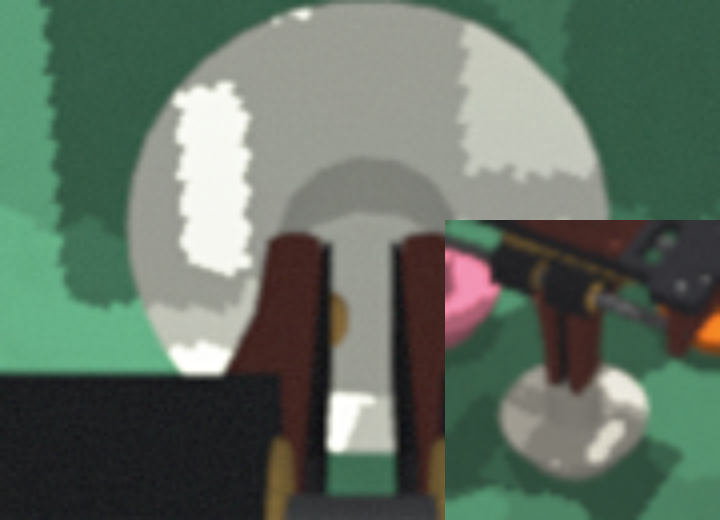

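Run:
```python
from h import *
np.set_printoptions(precision=1,suppress=True)
a=load('s2');c=load('w2');c1=load('w1');print(c['fx'],a['fx'])
s=bot.sense();t=s['tcp_pos'];R=s['tool_rot'];print(t)
for z in(30,40,50,60):
  print(z,proj(a,[t[0],t[1],z])[0],proj(c,[t[0],t[1],z])[0])
print('flange width px pred w2',proj(c,np.array([479.5,-251.4,24])+np.outer([-40,40],R[:,1])),'boss top',proj(c,np.array([479.5,-251.4,52])+np.outer([-15,15],R[:,1])))
p=np.array([476.14,-253.64,198.3])
for z in(198,220):print('w1 tips',proj(c1,p*[1,1,0]+[0,0,z]+np.outer([-26.5,26.5],R[:,1])))
```

```text
307.7233507867295 507.8913352433015
[ 478.5 -251.5   29.5]
30 [295.9 147.3] [318.9 236.5]
40 [295.8 144.8] [318.9 242.5]
50 [295.7 142.2] [318.8 249.1]
60 [295.6 139.6] [318.8 256.4]
flange width px pred w2 [[258.9 231.8]
 [379.9 231.8]] boss top [[293.1 249. ]
 [345.5 248.9]]
w1 tips [[277.9 236.1]
 [360.1 236. ]]
w1 tips [[272.9 250. ]
 [364.9 249.9]]
```

The crop shows both fingertips drawn over the boss top with the screw at (338,320) hidden behind them. So the real tips are about 22-25 mm higher than the reported TCP, and the fingers closed above the boss. I'll open, go lower carefully and watch the force.

Request:
drive_tool(targets="0 0 0 0 0 0 0.2;0 0 0 0 0 0 0.2;0 0 0 0 0 0 0.2;0 0 0 0 0 0 0.2;0 0 0 0 0 0.004 0.2;0 0 0 0 0 0.004 0.2;0 0 0 0 0 0.004 0.2;0 0 0 0 0 0 0.2")

```text
time: 4.95
tcp_pos: [478.0, -251.2, 16.6]
tool_rot: [[0.946, 0.323, -0.001], [0.323, -0.946, 0.001], [-0.001, -0.001, -1.0]]
force: [-1.2, -0.0, -0.1]
finger_gap: 0.599
grasp_force: 0.0
```

Run:
```python
from h import *
c=snap('wrist','w3');s=bot.sense();print(s['tcp_pos'],s['finger_gap'],s['force'],bot.grip_depth)
print(proj(c,[479,-251.4,52]))
w=cv2.imread('pics/w3.png')[175:305,230:410]
cv2.imwrite('pics/c4.png',cv2.resize(w,(720,520)))
```

```text
[ 478.18527137 -251.29558698   16.95633216] 0.6017478698215799 [-0.39999184 -0.34126847 -0.62091849] 18.700000000000003
[[319.63701824 258.8676619 ]]
```

View pics/c4.png

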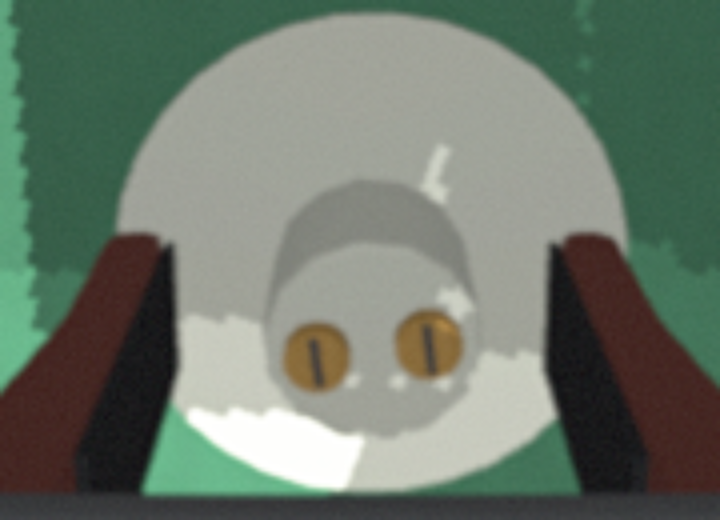

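Fingers now straddle the boss (boss top at (372,339) in the crop), with no contact. I go a bit lower and close.

Request:
drive_tool(targets="0 0 0 0.0005 0 0.003 0.2;0 0 0 0 0 0.003 0.2;0 0 0 0 0 0.003 0.2;0 0 0 0 0 0 0.2;0 0 0 0 0 0 -0.2;0 0 0 0 0 0 -0.3;0 0 0 0 0 0 -1;0 0 0 0 0 0 -1;0 0 0 0 0 0 -1;0 0 0 0 0 0 -1", grip_force=20)

```text
time: 6.0
tcp_pos: [479.1, -251.4, 8.6]
tool_rot: [[0.946, 0.323, 0.0], [0.323, -0.946, -0.0], [0.0, 0.0, -1.0]]
force: [0.1, -0.6, 0.8]
finger_gap: 0.341
grasp_force: 20.0
```

Request:
drive_tool(targets="0 0 0 0 0 -0.005 -1;0 0 0 0 0 -0.015 -1;0 0 0 0 0 -0.02 -1;0 0 0 0 0 -0.02 -1;0 0 0 0 0 -0.02 -1;0 0 0 0 0 -0.02 -1;0 0 0 0 0 -0.02 -1;0 0 0 0 0 -0.02 -1;0 0 0 0 0 -0.01 -1;0 0 0 0 0 0 -1")

```text
time: 7.0
tcp_pos: [479.7, -251.6, 159.8]
tool_rot: [[0.946, 0.323, 0.002], [0.323, -0.946, -0.001], [0.002, 0.002, -1.0]]
force: [0.2, 0.5, -0.3]
finger_gap: 0.334
grasp_force: 20.0
```

Request:
drive_tool(targets="0 0 0 0.010 -0.0237 0 -1;0 0 0 0.010 -0.0237 0 -1;0 0 0 0.010 -0.0237 0 -1;0 0 0 0.010 -0.0237 0 -1;0 0 0 0.010 -0.0237 0 -1;0 0 0 0.010 -0.0237 0 -1;0 0 0 0.010 -0.0237 0 -1;0 0 0 0.010 -0.0237 0 -1;0 0 0 0.010 -0.0237 0 -1;0 0 0 0.010 -0.0237 0 -1")

```text
time: 8.0
tcp_pos: [496.3, 6.3, 157.3]
tool_rot: [[0.946, 0.323, -0.002], [0.323, -0.946, 0.0], [-0.002, -0.001, -1.0]]
force: [1.0, -0.1, -0.6]
finger_gap: 0.331
grasp_force: 20.0
```

Request:
drive_tool(targets="0 0 0 0 0 0 -1;0 0 0 0 0 0 -1;0 0 0 0 0 0 -1")

```text
time: 8.3
tcp_pos: [496.6, 4.2, 157.7]
tool_rot: [[0.947, 0.322, -0.001], [0.322, -0.947, -0.0], [-0.001, 0.0, -1.0]]
force: [0.1, 0.6, -0.6]
finger_gap: 0.337
grasp_force: 20.0
```

Run:
```python
from h import *
b=snap('top','t5');c=snap('wrist','w5');a=snap('scene','s5');s=bot.sense();print(s['tcp_pos'],s['tool_rot'],s['finger_gap'],s['force'])
A=cv2.resize(cv2.imread('pics/s5.png')[130:240,300:420],(436,400))
W=cv2.resize(cv2.imread('pics/w5.png')[150:300,230:366],(363,400))
cv2.imwrite('pics/c5.png',np.hstack([A,W]))
```

```text
[496.94497104   4.27584844 158.18227996] [[ 9.46943618e-01  3.21399452e-01 -4.19589238e-04]
 [ 3.21399361e-01 -9.46943703e-01 -2.70371190e-04]
 [-4.84224539e-04  1.21170560e-04 -9.99999875e-01]] 0.33734811848256563 [-0.1486567  -0.12138452 -1.07243307]
```

View pics/c5.png

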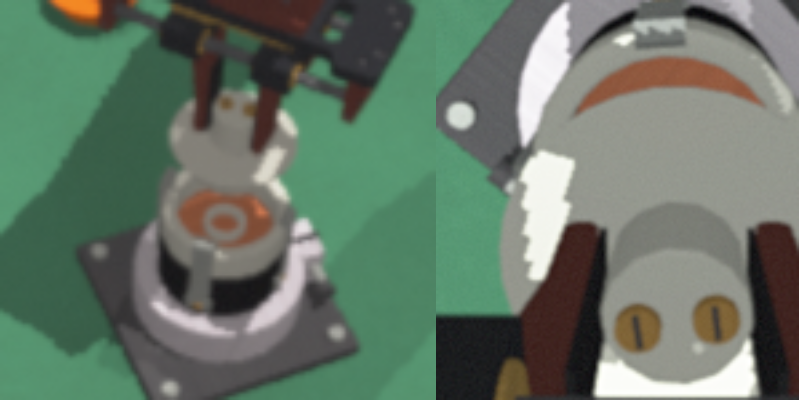

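Run:
```python
from h import *
np.set_printoptions(precision=1,suppress=True)
c=load('w5');t=np.array([496.94,4.28,158.2]);R=bot.sense()['tool_rot']
tf=lambda p:R.T@(p-t)
B=lambda u,v:((u+.5-436)/(400/150)-.5+230,(v+.5)/(400/150)-.5+150)
print('boss',atz(c,*B(677,315),201.6),tf(atz(c,*B(677,315),201.6)))
for z in(109,113):
  for q in[(670,57),(575,110),(766,110)]: print(z,'lip',tf(atz(c,*B(*q),z)))
print('top mouth in tool',tf(np.array([497.3,5.9,109])))
```

```text
boss [496.9   3.4 201.6] [ -0.4   0.8 -43.4]
109 lip [34.1 -1.2 49.2]
109 lip [ 18.5 -29.   49.2]
109 lip [18.4 26.9 49.2]
113 lip [34.7 -1.1 45.2]
113 lip [ 19.4 -28.5  45.2]
113 lip [19.3 26.4 45.2]
top mouth in tool [ 0.9 -1.4 49.2]
```

Relative to the tool, the mouth is at (1.1,-1.1) and the boss at (-0.4,0.8). I shift +1.3, -1.6 and lower.

Request:
drive_tool(targets="0 0 0 0.0013 -0.0016 0 -1;0 0 0 0 0 0.008 -1;0 0 0 0 0 0.01 -1;0 0 0 0 0 0.008 -1;0 0 0 0 0 0.007 -1;0 0 0 0 0 0.005 -1;0 0 0 0 0 0.003 -1;0 0 0 0 0 0.001 -1;0 0 0 0 0 0 -1")

```text
time: 9.35
tcp_pos: [497.9, 7.3, 116.4]
tool_rot: [[0.946, 0.323, 0.0], [0.323, -0.946, 0.0], [0.0, -0.0, -1.0]]
force: [-0.2, -0.4, -0.2]
finger_gap: 0.338
grasp_force: 20.0
```

Request:
drive_tool(targets="0 0 0 0 0 0.001 -1;0 0 0 0 0 0.001 -1;0 0 0 0 0 0 -1")

```text
time: 9.65
tcp_pos: [497.8, 7.2, 114.5]
tool_rot: [[0.946, 0.323, 0.0], [0.323, -0.946, -0.0], [0.0, 0.0, -1.0]]
force: [-0.1, 0.0, -1.3]
finger_gap: 0.339
grasp_force: 20.0
```

Request:
drive_tool(targets="0 0 0 0 0 0.001 -1;0 0 0 0 0 0.001 -1;0 0 0 0 0 0 -1")

```text
time: 9.95
tcp_pos: [497.7, 7.2, 112.3]
tool_rot: [[0.946, 0.323, -0.0], [0.323, -0.946, -0.0], [-0.0, -0.0, -1.0]]
force: [0.5, 1.0, -0.4]
finger_gap: 0.337
grasp_force: 20.0
```

Request:
drive_tool(targets="0 0 0 -0.0002 0.0006 0.001 -1;0 0 0 0 0 0.001 -1;0 0 0 0 0 0 -1")

```text
time: 10.25
tcp_pos: [498.0, 6.6, 110.4]
tool_rot: [[0.946, 0.323, 0.0], [0.323, -0.946, 0.0], [0.0, 0.0, -1.0]]
force: [-0.6, -0.2, -0.1]
finger_gap: 0.335
grasp_force: 20.0
```

Request:
drive_tool(targets="0 0 0 0 0 0.001 -1;0 0 0 0 0 0.001 -1;0 0 0 0 0 0 -1")

```text
time: 10.55
tcp_pos: [498.5, 6.7, 108.7]
tool_rot: [[0.946, 0.323, 0.001], [0.323, -0.946, 0.0], [0.001, 0.0, -1.0]]
force: [2.1, 0.5, 1.5]
finger_gap: 0.34
grasp_force: 20.0
```

Request:
drive_tool(targets="0 0 0 0 0 0.001 -1;0 0 0 0 0 0.001 -1;0 0 0 0 0 0 -1")

```text
time: 10.85
tcp_pos: [498.7, 6.7, 107.2]
tool_rot: [[0.946, 0.323, 0.002], [0.323, -0.946, -0.0], [0.002, 0.001, -1.0]]
force: [1.2, -0.2, 6.8]
finger_gap: 0.333
grasp_force: 20.0
```

Contact on the tongues, so I ease off, release and rise.

Request:
drive_tool(targets="0 0 0 0 0 -0.001 -1;0 0 0 0 0 0 -0.2;0 0 0 0 0 0 -0.1;0 0 0 0 0 0 0.2;0 0 0 0 0 0 0.2;0 0 0 0 0 0 0.2")

```text
time: 11.45
tcp_pos: [497.6, 6.6, 107.3]
tool_rot: [[0.946, 0.323, -0.001], [0.323, -0.946, -0.0], [-0.0, -0.0, -1.0]]
force: [0.2, -0.2, -1.1]
finger_gap: 0.599
grasp_force: 0.0
```

Request:
drive_tool(targets="0 0 0 0 0 -0.005 0.2;0 0 0 0 0 -0.015 0.2;0 0 0 0 0 -0.02 0.2;0 0 0 0 0 -0.02 0.2;0 0 0 0 0 -0.02 0.2;0 0 0 0 0 -0.01 0.2;0 0 0 0 0 0 0.2;0 0 0 0 0 0 0.2")

```text
time: 12.25
tcp_pos: [497.5, 6.5, 196.9]
tool_rot: [[0.946, 0.323, -0.0], [0.323, -0.946, -0.0], [-0.0, 0.0, -1.0]]
force: [1.2, -0.0, -0.7]
finger_gap: 0.598
grasp_force: 0.0
```

Run:
```python
from h import *
c=snap('wrist','w6');a=snap('scene','s6');s=bot.sense();print(s['tcp_pos'],s['tool_rot'],s['finger_gap'],s['force'])
A=cv2.resize(cv2.imread('pics/s6.png')[150:245,310:410],(421,400),interpolation=cv2.INTER_CUBIC)
W=cv2.resize(cv2.imread('pics/w6.png')[130:280,250:390],(373,400),interpolation=cv2.INTER_CUBIC)
cv2.imwrite('pics/c6.png',np.hstack([A,W]))
```

```text
[497.17728685   6.51929689 196.41730995] [[ 9.46423790e-01  3.22922915e-01 -1.67376409e-03]
 [ 3.22923303e-01 -9.46425136e-01 -3.99161208e-05]
 [-1.59698224e-03 -5.02719864e-04 -9.99998598e-01]] 0.6003857743219267 [-0.40814411 -0.15022193 -0.99853028]
```

View pics/c6.png

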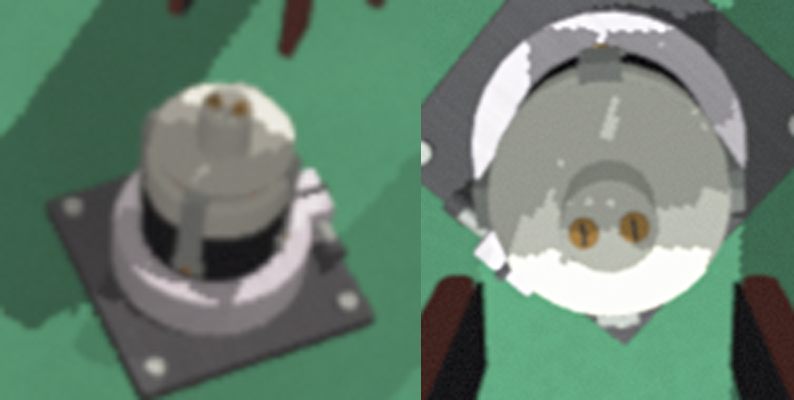

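The cap lies level on the tongues, with the boss top at crop (610,225). Next I refine the tool pose from the first top image.

Run:
```python
from h import *
np.set_printoptions(precision=1,suppress=True)
b=load('t0');im=b['color'][236:276,200:250].astype(int)
dark=(im.max(2)<60);dark[:, :]&=True
n,l,st,ce=cv2.connectedComponentsWithStats(dark.astype(np.uint8));k=1+st[1:,4].argmax()
ys,xs=np.where(l==k);
bx=cv2.boxPoints(cv2.minAreaRect(np.c_[xs,ys].astype(np.float32)))
P=np.array([atz(b,u+200,v+236,94) for u,v in bx]);print(st[k],P,P.mean(0));e=np.diff(P,axis=0);print(np.degrees(np.arctan2(e[:,1],e[:,0])),np.linalg.norm(e,axis=1))
wh=(im.min(2)>140).astype(np.uint8)|(l==k).astype(np.uint8)
c,_=cv2.findContours(wh,cv2.RETR_EXTERNAL,cv2.CHAIN_APPROX_NONE);c=max(c,key=cv2.contourArea);(u,v),r=cv2.minEnclosingCircle(c);print('head',atz(b,u+200,v+236,44),r)
a=load('s6');w=load('w6');W=((610-421+.5)/(400/150)-.5+250,(225.5)/(400/150)-.5+130)
for z in(149,152):print('boss top',atz(w,*W,z))
```

```text
[ 16  14  15  13 145] [[460.5 237.4  94. ]
 [468.7 203.3  94. ]
 [442.6 196.8  94. ]
 [434.4 230.9  94. ]] [451.6 217.1  94. ]
[ -76.5 -166.   103.5] [35.1 26.8 35.1]
head [449.5 222.3  44. ] 11.15725040435791
boss top [497.9   5.5 149. ]
boss top [498.8   5.8 152. ]
```

Request:
drive_tool(targets="0 0 0 0.0025 -0.0218 0 0.2;0 0 0 0.0025 -0.0218 0 0.2;0 0 0 0.0025 -0.0218 0 0.2;0 0 0 0.0025 -0.0218 0 0.2;0 0 0 0.0025 -0.0218 0 0.2;0 0 0 0.0025 -0.0218 0 0.2;0 0 0 0.0025 -0.0218 0 0.2;0 0 0 0.0025 -0.0218 0 0.2;0 0 0 0.0025 -0.0218 0 0.2;0 0 0 0.0025 -0.0218 0 0.2")

```text
time: 13.35
tcp_pos: [450.4, 221.6, 196.4]
tool_rot: [[0.946, 0.323, -0.002], [0.323, -0.946, -0.001], [-0.002, 0.0, -1.0]]
force: [0.0, 0.6, -0.3]
finger_gap: 0.597
grasp_force: 0.0
```

Request:
drive_tool(targets="0 0 2.6 0 0 0.01 0.2;0 0 2.6 0 0 0.01 0.2;0 0 0 0 0 0 0.2;0 0 0 0 0 0 0.2")

```text
time: 13.75
tcp_pos: [450.7, 220.8, 176.9]
tool_rot: [[0.971, 0.237, -0.001], [0.237, -0.971, -0.001], [-0.002, 0.0, -1.0]]
force: [0.5, 0.1, 0.5]
finger_gap: 0.601
grasp_force: 0.0
```

Run:
```python
from h import *
np.set_printoptions(precision=2,suppress=True)
c=snap('wrist','w7');s=bot.sense();t=s['tcp_pos'];R=s['tool_rot'];print(t,R,s['finger_gap'])
g=c['color'].max(2)<45;g=g.astype(np.uint8)
n,l,st,ce=cv2.connectedComponentsWithStats(g)
for k in range(1,n):
  if st[k,4]>300: print(st[k],ce[k])
h=proj(c,[[450.5,220.5,94],[450.5,220.5,44]]);print(h)
cv2.imwrite('pics/c7.png',cv2.resize(cv2.imread('pics/w7.png')[100:300,200:440],(720,600)))
```

```text
[451.06 220.94 177.36] [[ 0.97  0.24 -0.  ]
 [ 0.24 -0.97 -0.  ]
 [-0.   -0.   -1.  ]] 0.5985582245936629
[ 486  160   59   47 1093] [508.59 179.53]
[ 304  179   31   38 1110] [318.76 197.51]
[248 237  26  62 794] [262.26 273.6 ]
[367 237  25  62 808] [377.48 273.7 ]
[    0   268   640   132 25520] [268.06 364.7 ]
[ 409  268  144   98 7802] [479.58 313.79]
[[319.53 203.  ]
 [319.6  190.65]]
```

View pics/c7.png

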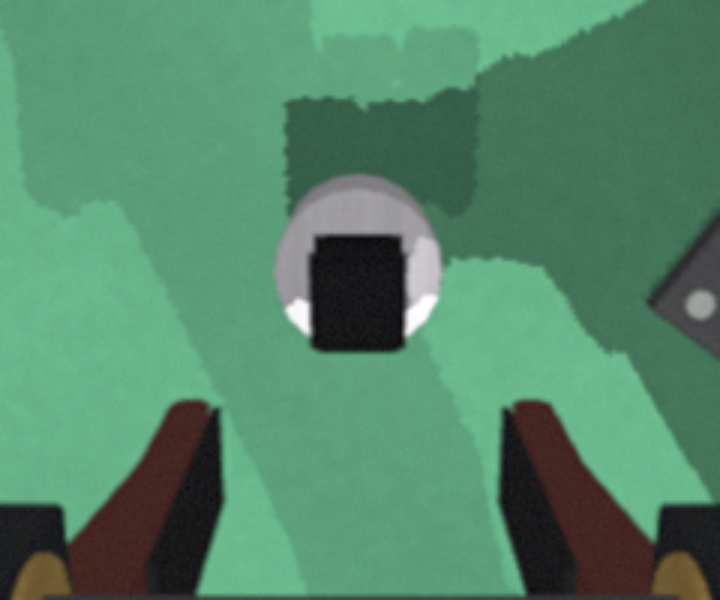

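Ten pictures are used up. This one shows the tool's square handle at (357,300), aligned and centred between the fingers. I descend and grip.

Request:
drive_tool(targets="0 0 0 0.0010 0 0.02 0.2;0 0 0 0 0 0.02 0.2;0 0 0 0 0 0.02 0.2;0 0 0 0 0 0.02 0.2;0 0 0 0 0 0.02 0.2;0 0 0 0 0 0.02 0.2;0 0 0 0 0 0.015 0.2;0 0 0 0 0 0.009 0.2;0 0 0 0 0 0.003 0.2;0 0 0 0 0 0 0.2", grip_force=40)

```text
time: 14.8
tcp_pos: [452.2, 221.3, 30.6]
tool_rot: [[0.972, 0.236, 0.0], [0.236, -0.972, 0.0], [0.0, -0.0, -1.0]]
force: [0.6, 0.3, 0.0]
finger_gap: 0.596
grasp_force: 0.0
```

Request:
drive_tool(targets="0 0 0 0 0 0 -0.1;0 0 0 0 0 0 -0.2;0 0 0 0 0 0 -0.3;0 0 0 0 0 0 -1;0 0 0 0 0 0 -1;0 0 0 0 0 0 -1;0 0 0 0 0 0 -1", grip_force=50)

```text
time: 15.5
tcp_pos: [452.3, 221.7, 30.9]
tool_rot: [[0.972, 0.236, 0.001], [0.236, -0.972, 0.0], [0.001, -0.0, -1.0]]
force: [-0.8, 1.3, 6.2]
finger_gap: 0.343
grasp_force: 50.0
```

Request:
drive_tool(targets="0 0 0 0 0 -0.005 -1;0 0 0 0 0 -0.015 -1;0 0 0 0 0 -0.025 -1;0 0 0 0 0 -0.025 -1;0 0 0 0 0 -0.025 -1;0 0 0 0 0 -0.025 -1;0 0 0 0 0 -0.025 -1;0 0 0 0 0 -0.02 -1;0 0 0 0 0 -0.005 -1;0 0 0 0 0 0 -1")

```text
time: 16.5
tcp_pos: [452.0, 220.9, 200.4]
tool_rot: [[0.972, 0.236, 0.0], [0.236, -0.972, -0.0], [0.0, 0.0, -1.0]]
force: [-1.2, -0.1, -4.4]
finger_gap: 0.34
grasp_force: 50.0
```

Request:
drive_tool(targets="0 0 0 -0.0007 0.01 0 -1;0 0 0 -0.0007 0.02 0 -1;0 0 0 -0.0007 0.025 0 -1;0 0 0 -0.0007 0.025 0 -1;0 0 0 -0.0007 0.025 0 -1;0 0 0 -0.0007 0.025 0 -1;0 0 0 -0.0007 0.025 0 -1;0 0 0 -0.0007 0.025 0 -1;0 0 0 -0.0007 0.025 0 -1;0 0 0 -0.0007 0.0156 0 -1")

```text
time: 17.5
tcp_pos: [496.4, 2.0, 198.8]
tool_rot: [[0.972, 0.233, -0.003], [0.233, -0.972, -0.001], [-0.003, 0.0, -1.0]]
force: [2.0, 0.5, -3.5]
finger_gap: 0.335
grasp_force: 50.0
```

Request:
drive_tool(targets="0 0 0 0 0 0 -1;0 0 0 0 0 0 -1;0 0 0 0 0 0 -1")

```text
time: 17.8
tcp_pos: [496.7, 6.2, 199.9]
tool_rot: [[0.972, 0.237, -0.001], [0.237, -0.972, 0.0], [-0.001, -0.001, -1.0]]
force: [-0.2, 0.1, -2.9]
finger_gap: 0.338
grasp_force: 50.0
```

Run:
```python
from h import *
np.set_printoptions(precision=2,suppress=True)
c=snap('wrist','w8');a=snap('scene','s8');b=snap('top','t8');s=bot.sense();t=s['tcp_pos'];R=s['tool_rot'];print(t,R,s['finger_gap'],s['force'],s['q'])
g=(c['color'].max(2)<45).astype(np.uint8)[:268]
n,l,st,ce=cv2.connectedComponentsWithStats(g)
for k in range(1,n):
  if st[k,4]>300: print(st[k],ce[k])
# top: white component near tool in hand ; scene head
nz=t[2]-30.8
for n_,k in(('scene',a),('top',b)):
  print(n_,'nose',proj(k,[497.5,5.7,nz]),'headtop',proj(k,[497.5,5.7,nz+44]),'cap',proj(k,[497.5,5.7,124]))
```

```text
[497.06   6.12 200.33] [[ 0.97  0.24 -0.  ]
 [ 0.24 -0.97  0.  ]
 [-0.   -0.   -1.  ]] 0.33828243239230443 [ 0.46 -0.95 -3.16] [ 0.2   0.22 -0.36  1.88  0.09  1.06 -1.53]
[ 586   16   54   78 2661] [613.78  58.94]
[ 284  227   73   41 2535] [319.84 248.56]
scene nose [[364.21 170.  ]] headtop [[365.83 157.05]] cap [[362.64 182.6 ]]
top nose [[303.16 237.6 ]] headtop [[302.41 237.78]] cap [[303.89 237.42]]
```

Request:
drive_tool(targets="0 0 0 0 0 0.01 -1;0 0 0 0 0 0.008 -1;0 0 0 0 0 0.005 -1;0 0 0 0 0 0.005 -1;0 0 0 0 0 0.005 -1;0 0 0 0 0 0.004 -1;0 0 0 0 0 0.003 -1;0 0 0 0 0 0 -1")

```text
time: 18.75
tcp_pos: [497.1, 5.2, 160.0]
tool_rot: [[0.972, 0.236, -0.001], [0.236, -0.972, -0.0], [-0.001, -0.0, -1.0]]
force: [-0.6, -0.2, -3.1]
finger_gap: 0.332
grasp_force: 50.0
```

Request:
drive_tool(targets="0 0 0 0 0 0.001 -1;0 0 0 0 0 0.001 -1;0 0 0 0 0 0.001 -1;0 0 0 0 0 0 -1")

```text
time: 19.15
tcp_pos: [497.2, 5.2, 157.4]
tool_rot: [[0.972, 0.236, -0.0], [0.236, -0.972, -0.0], [-0.0, 0.0, -1.0]]
force: [-0.3, -0.8, -2.9]
finger_gap: 0.337
grasp_force: 50.0
```

Request:
drive_tool(targets="0 0 0 0 0 0.001 -1;0 0 0 0 0 0.001 -1;0 0 0 0 0 0 -1")

```text
time: 19.45
tcp_pos: [497.2, 5.2, 155.3]
tool_rot: [[0.972, 0.236, -0.0], [0.236, -0.972, -0.0], [-0.0, -0.0, -1.0]]
force: [0.5, -0.1, -2.8]
finger_gap: 0.336
grasp_force: 50.0
```

Request:
drive_tool(targets="0 0 0 0 0 0.001 -1;0 0 0 0 0 0 -1")

```text
time: 19.65
tcp_pos: [497.3, 5.2, 154.4]
tool_rot: [[0.972, 0.236, 0.0], [0.236, -0.972, 0.0], [0.0, 0.0, -1.0]]
force: [-0.1, -0.3, -4.0]
finger_gap: 0.341
grasp_force: 50.0
```

Request:
drive_tool(targets="0 0 0 0 0 0.001 -1;0 0 0 0 0 0 -1")

```text
time: 19.85
tcp_pos: [497.5, 5.2, 153.8]
tool_rot: [[0.972, 0.236, 0.001], [0.236, -0.972, -0.0], [0.0, 0.0, -1.0]]
force: [-0.7, 0.5, 1.1]
finger_gap: 0.339
grasp_force: 50.0
```

Request:
drive_tool(targets="0 0 0 0 0 0.001 -1;0 0 0 0 0 0 -1")

```text
time: 20.05
tcp_pos: [497.8, 5.3, 153.3]
tool_rot: [[0.972, 0.236, 0.001], [0.236, -0.972, -0.0], [0.001, 0.0, -1.0]]
force: [-2.6, 0.3, 6.3]
finger_gap: 0.34
grasp_force: 50.0
```

Request:
drive_tool(targets="0 0 0 0 0 0.001 -1;0 0 0 0 0 0 -1")

```text
time: 20.25
tcp_pos: [498.1, 5.3, 152.6]
tool_rot: [[0.972, 0.236, 0.002], [0.236, -0.972, -0.0], [0.002, 0.001, -1.0]]
force: [-2.1, 0.3, 8.7]
finger_gap: 0.338
grasp_force: 50.0
```

Request:
drive_tool(targets="0 0 0 0 0 0.001 -1;0 0 0 0 0 0 -1")

```text
time: 20.45
tcp_pos: [498.3, 5.3, 151.9]
tool_rot: [[0.972, 0.236, 0.003], [0.236, -0.972, -0.0], [0.002, 0.001, -1.0]]
force: [-3.0, -1.1, 10.8]
finger_gap: 0.335
grasp_force: 50.0
```

Request:
drive_tool(targets="0 0 0 0 0 0.001 -1;0 0 0 0 0 0 -1")

```text
time: 20.65
tcp_pos: [498.5, 5.3, 151.2]
tool_rot: [[0.972, 0.236, 0.003], [0.236, -0.972, -0.0], [0.003, 0.001, -1.0]]
force: [-3.0, -0.7, 12.9]
finger_gap: 0.341
grasp_force: 50.0
```

Request:
drive_tool(targets="0 0 0 0 0 0.001 -1;0 0 0 0 0 0 -1")

```text
time: 20.85
tcp_pos: [498.7, 5.4, 150.4]
tool_rot: [[0.972, 0.236, 0.003], [0.236, -0.972, -0.0], [0.003, 0.001, -1.0]]
force: [-3.3, -0.3, 14.7]
finger_gap: 0.34
grasp_force: 50.0
```

Request:
drive_tool(targets="0 0 0 -0.0004 0 0.001 -1;0 0 0 0 0 0 -1")

```text
time: 21.05
tcp_pos: [498.7, 5.3, 149.7]
tool_rot: [[0.972, 0.236, 0.004], [0.236, -0.972, -0.0], [0.004, 0.001, -1.0]]
force: [-2.0, -1.1, 15.4]
finger_gap: 0.34
grasp_force: 50.0
```

Request:
drive_tool(targets="0 0 0 -0.0003 0 0.001 -1;0 0 0 0 0 0 -1")

```text
time: 21.25
tcp_pos: [498.7, 5.3, 148.9]
tool_rot: [[0.972, 0.236, 0.005], [0.236, -0.972, -0.0], [0.005, 0.001, -1.0]]
force: [-2.4, -0.3, 15.2]
finger_gap: 0.338
grasp_force: 50.0
```

Request:
drive_tool(targets="0 0 0 0 0 0.0007 -1;0 0 0 0 0 0 -1")

```text
time: 21.45
tcp_pos: [497.5, 5.1, 146.8]
tool_rot: [[0.972, 0.236, 0.002], [0.236, -0.972, -0.0], [0.002, 0.001, -1.0]]
force: [-0.9, -0.4, -3.4]
finger_gap: 0.34
grasp_force: 50.0
```

Clicked. I make a gentle check for the hard stop.

Request:
drive_tool(targets="0 0 0 0 0 0.0007 -1;0 0 0 0 0 0 -1")

```text
time: 21.65
tcp_pos: [497.5, 5.1, 146.6]
tool_rot: [[0.972, 0.236, 0.002], [0.236, -0.972, -0.0], [0.002, 0.001, -1.0]]
force: [-3.8, 0.6, 15.2]
finger_gap: 0.339
grasp_force: 50.0
```

Request:
drive_tool(targets="0 0 0 0 0 0.0005 -1;0 0 0 0 0 0 -1")

```text
time: 21.85
tcp_pos: [497.6, 5.1, 146.5]
tool_rot: [[0.972, 0.236, 0.002], [0.236, -0.972, -0.0], [0.002, 0.001, -1.0]]
force: [-5.0, -0.1, 18.5]
finger_gap: 0.34
grasp_force: 50.0
```

Hard stop reached: 0.1 mm of travel gave about 3 N more, at the height expected for home. I lift off and return the tool.

Request:
drive_tool(targets="0 0 0 0 0 -0.003 -1;0 0 0 0 0 -0.005 -1;0 0 0 0 0 -0.01 -1;0 0 0 0 0 -0.015 -1;0 0 0 0 0 -0.015 -1;0 0 0 0 0 -0.008 -1;0 0 0 0 0 0 -1")

```text
time: 22.55
tcp_pos: [497.3, 5.1, 201.6]
tool_rot: [[0.972, 0.236, 0.002], [0.236, -0.972, -0.0], [0.002, 0.0, -1.0]]
force: [-0.6, -0.6, -3.3]
finger_gap: 0.34
grasp_force: 50.0
```

Request:
drive_tool(targets="0 0 0 0.0007 -0.01 0 -1;0 0 0 0.0007 -0.02 0 -1;0 0 0 0.0007 -0.025 0 -1;0 0 0 0.0007 -0.025 0 -1;0 0 0 0.0007 -0.025 0 -1;0 0 0 0.0007 -0.025 0 -1;0 0 0 0.0007 -0.025 0 -1;0 0 0 0.0007 -0.025 0 -1;0 0 0 0.0007 -0.025 0 -1;0 0 0 0.0007 -0.0156 0 -1")

```text
time: 23.55
tcp_pos: [449.7, 223.7, 199.7]
tool_rot: [[0.971, 0.238, -0.002], [0.238, -0.971, 0.0], [-0.001, -0.001, -1.0]]
force: [0.9, -0.4, -3.4]
finger_gap: 0.343
grasp_force: 50.0
```

Request:
drive_tool(targets="0 0 0 0 0 0.015 -1;0 0 0 0 0 0.025 -1;0 0 0 0 0 0.025 -1;0 0 0 0 0 0.025 -1;0 0 0 0 0 0.025 -1;0 0 0 0 0 0.02 -1;0 0 0 0 0 0.015 -1;0 0 0 0 0 0.008 -1;0 0 0 0 0 0 -1;0 0 0 0 0 0 -1")

```text
time: 24.55
tcp_pos: [451.3, 221.5, 42.8]
tool_rot: [[0.972, 0.236, -0.0], [0.236, -0.972, 0.0], [-0.0, -0.0, -1.0]]
force: [0.3, -0.2, -2.7]
finger_gap: 0.337
grasp_force: 50.0
```

Need about 12 mm more.

Request:
drive_tool(targets="0 0 0 0 0 0.004 -1;0 0 0 0 0 0.004 -1;0 0 0 0 0 0.002 -1;0 0 0 0 0 0 -1;0 0 0 0 0 0 -1")

```text
time: 25.05
tcp_pos: [451.4, 221.1, 32.6]
tool_rot: [[0.972, 0.236, 0.0], [0.236, -0.972, -0.0], [0.0, 0.0, -1.0]]
force: [0.3, -0.5, -2.8]
finger_gap: 0.337
grasp_force: 50.0
```

Request:
drive_tool(targets="0 0 0 0 0 0.001 -1;0 0 0 0 0 0 -1")

```text
time: 25.25
tcp_pos: [451.4, 221.1, 31.6]
tool_rot: [[0.972, 0.236, 0.0], [0.236, -0.972, -0.0], [0.0, 0.0, -1.0]]
force: [0.1, -0.3, -4.7]
finger_gap: 0.339
grasp_force: 50.0
```

Request:
drive_tool(targets="0 0 0 0 0 0.0007 -1;0 0 0 0 0 0 -1")

```text
time: 25.45
tcp_pos: [451.4, 221.1, 30.9]
tool_rot: [[0.972, 0.236, 0.0], [0.236, -0.972, -0.0], [0.0, 0.0, -1.0]]
force: [-0.5, -0.5, -1.5]
finger_gap: 0.34
grasp_force: 50.0
```

Touching down; release, rise and check.

Request:
drive_tool(targets="0 0 0 0 0 0.0003 -1;0 0 0 0 0 0 -0.25;0 0 0 0 0 0 -0.1;0 0 0 0 0 0 0.2;0 0 0 0 0 0 0.2;0 0 0 0 0 0 0.2")

```text
time: 26.05
tcp_pos: [451.4, 221.1, 30.5]
tool_rot: [[0.972, 0.236, 0.0], [0.236, -0.972, 0.0], [0.0, 0.0, -1.0]]
force: [0.3, -0.6, -0.1]
finger_gap: 0.597
grasp_force: 0.0
```

Request:
drive_tool(targets="0 0 0 0 0 -0.01 0.2;0 0 0 0 0 -0.02 0.2;0 0 0 0 0 -0.03 0.2;0 0 0 0 0 -0.03 0.2;0 0 0 0 0 -0.03 0.2;0 0 0 0 0 -0.03 0.2;0 0 0 -0.02 -0.03 0 0.2;0 0 0 -0.02 -0.03 0 0.2;0 0 0 -0.02 -0.03 0 0.2;0 0 0 0 0 0 0.2")

```text
time: 27.05
tcp_pos: [368.2, 297.9, 181.7]
tool_rot: [[0.97, 0.242, 0.0], [0.242, -0.97, 0.002], [0.001, -0.002, -1.0]]
force: [-0.0, -0.5, -0.1]
finger_gap: 0.599
grasp_force: 0.0
```

Run:
```python
from h import *
np.set_printoptions(precision=1,suppress=True)
b=snap('top','t9');a=snap('scene','s9');s=bot.sense();print(s['tcp_pos'],s['force'],s['time'])
A=load('s0')['color'].astype(int);B=load('t0')['color'].astype(int)
for n,x,y,rois in(('scene',A,a['color'].astype(int),dict(meter=(240,250,335,340),reel=(230,212,262,246),coilb=(185,150,230,205),coila=(360,330,418,390),pink=(250,110,284,138),orange=(308,110,343,140),tool=(420,225,460,270))),('top',B,b['color'].astype(int),dict(meter=(248,112,324,155),reel=(342,133,370,160),coilb=(400,128,445,172),coila=(165,122,212,168),pink=(430,228,466,262),orange=(388,272,424,308)))):
  for k,(u0,v0,u1,v1) in rois.items():
    d=abs(x-y)[v0:v1,u0:u1].max(2);print(n,k,(d>60).mean().round(3))
# cap flange height: compare seated cap profile in s9 vs. s6 via column of shift of boss screws (orange-brown)
for t in('s6','s9'):
  im=load(t)['color'][165:190,345:385].astype(int);m=(im[:,:,0]-im[:,:,2]>50);v,u=np.where(m);print(t,len(u),u.mean()+345,v.mean()+165)
print('pred screws drop', proj(a,[497.5,5.7,116+36])-proj(a,[497.5,5.7,109.7+36]))
# tool handle/head now
im=a['color'][222:272,418:462].astype(int);l=(im.max(2)<60).astype(np.uint8)
v,u=np.where(l);print('handle rect',cv2.minAreaRect(np.c_[u,v].astype(np.float32)),'base->top dir',proj(a,[451,221,44])-proj(a,[451,221,94]),proj(a,[451,221,69])-[418,222])
```

```text
[371.6 294.8 181.2] [ 0.8 -0.1 -0. ] 27.15
scene meter 0.0
scene reel 0.0
scene coilb 0.0
scene coila 0.0
scene pink 0.0
scene orange 0.0
scene tool 0.071
top meter 0.0
top reel 0.0
top coilb 0.0
top coila 0.0
top pink 0.0
top orange 0.0
s6 5 366.8 175.4
s9 21 362.6190476190476 176.76190476190476
pred screws drop [[ 0.2 -1.7]]
handle rect ((25.10000228881836, 16.799999237060547), (13.416407585144043, 21.0190372467041), 26.56505012512207) base->top dir [[-4.5 11.8]] [[25.1 18. ]]
```

```bash
python3 -c "
from workcell import job; print(job.hand_in())"
```

```text
the job is handed in; nothing more can be done
None
```

I pressed the white cap home: the tongues clicked and the cap met a firm stop at about 22 N, below the 36 N at which the coil slips. The tool stands upright on the bench clear of the nest, before-and-after pictures show the finished coils, meter and reel unmoved, and I handed the job in after about 27 s on the robot's clock.

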